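Set the brake-band adjusting screw of an automatic gearbox

TASK

Take the socket driver from its wooden block, fit it fully onto the square head of the band adjusting screw on top of the gearbox case (its locknut is already slack), and turn the screw clockwise until it bottoms and takes about 0.7 N m, never more than 1.2 N m. Then back the screw off a quarter of a turn, lift the driver off without shifting that setting, and stand it upright back in its block; leave the other parts on the bench where they are.

Things in the scene. Friction and masses are not known exactly. Their poses are not given: they have to be found in the camera images.
- case: bare-aluminium main case of a small automatic gearbox, about 330 x 220 x 190 mm, lying on its side on timber chocks, fixed; origin on the bench under its middle; y runs along it towards the big flange and splined input shaft, x towards the black oil pan, z up. The adjusting screw stands upright at x 0, y +30 mm, above a round boss and a slackened 22 mm hexagon locknut (its top at 200 mm)
- screw_top (a point): centre of the top of the band adjusting screw's square steel head, 226 mm above the bench: 17 mm across flats, 20 mm tall, the top 4 mm tapering to 13 mm across. z up; x and y are square to the flats and turn with the screw. Right-hand thread, clockwise from above goes in; it rises or sinks by nothing worth counting. It bottoms 0.5 to 1.8 rad clockwise of its start
- band (a joint): twist of the brake band inside the case under the screw, rad: 0.005 per 0.1 N m of clockwise torque on the screw, too small to read well. Within 0.01 of 0 while the screw runs free (about 0.12 N m going in, 0.05 N m coming out), climbing one for one with the screw's turn once it has bottomed; 0.02 (0.4 N m) or more is bottomed, above 0.06 (1.2 N m) overstrained
- screw (a joint): how far the screw has been turned back anticlockwise from the deepest point it has reached, rad: 0 at the start and all the while it is going in; a quarter turn is 1.571
- driver: socket driver, 0.28 kg, 100 mm long, upright; origin at the centre of the socket's mouth (lower end), z up. Steel socket 30 x 30 x 26 mm, square opening 18.4 mm wide, 18 mm deep (5 degrees of play each way on the head; fully on, the origin is 18 mm below the head's top). Its x axis is square to two sides of the socket and two flats of the grip. Let go, it stands by itself on the screw or in its block
- driver_grip (a point): centre of the driver's black hexagonal grip, 36 mm across flats (flats at 60 degree steps from the x axis), 52 mm tall, on the axis 75 mm above the driver's origin; axes as the driver's
- holder_hole0 (a point): centre of the mouth of the round hole (47 mm across, 35 mm deep, flat floor) in the driver's wooden block, 100 x 100 x 45 mm, fixed to the bench; mouth 45 mm above the bench. The driver stands in it with its origin 10 mm above the bench, at any yaw
- drum: bystander: steel clutch drum with a ball bearing, 120 mm across, 76 mm tall over its hub, standing on the bench; origin at the centre of its underside
- plates: bystander: stack of ring-shaped clutch plates, 136 mm across, 12 mm high, flat on the bench; origin at the centre of its underside
- bearing: bystander: steel ball bearing, 60 mm across, 20 mm high, flat on the bench; origin at the centre of its underside
Mind the look-alikes: they are no part of the job. Of the things that look like the driver, the largest one is meant. Of the things that look like the part that bears holder_hole0, take the one that is farthest from the robot's base at the start.

How it is judged (in metres and radians):
On the way, in this order (a step that is already met when the one before it is completed fails the run):
1. the driver is fully on the screw's head (horizontal distance between driver and screw_top below 0.005 m and z of driver in the frame of screw_top below -0.014 m), for 0.2 s.
2. with the driver on it, the screw has bottomed, at 0.4 N m or more (value of joint band above 0.02 rad and z of driver in the frame of screw_top below -0.01 m), for 0.1 s.
3. with the driver on it, the screw is backed off a quarter of a turn, give or take 20 degrees (value of joint screw between 1.22 and 1.92 rad and z of driver in the frame of screw_top below -0.01 m), for 0.2 s.
At the end, for the whole second after the job is handed in: The screw stands a quarter of a turn (90 degrees, give or take 20) back from where it bottomed; the driver stands upright and still on the floor of the hole in its block (value of joint screw between 1.22 and 1.92 rad and horizontal distance between driver and holder_hole0 below 0.012 m and height (world z) of driver below 0.016 m and angle between driver's own z axis and vertical below 0.12 rad and linear speed of driver below 0.02 m/s); the robot touches nothing.
It fails at once if the screw is driven past 1.2 N m and strains the band (value of joint band above 0.06 rad).
It fails at once if the clutch drum is shifted by more than 20 mm (distance of drum from where it was at the start of the episode above 0.02 m).
It fails at once if the clutch plates are shifted by more than 20 mm (distance of plates from where it was at the start of the episode above 0.02 m).
It fails at once if the ball bearing is shifted by more than 20 mm (distance of bearing from where it was at the start of the episode above 0.02 m).
It also fails if it takes over 72 s, if anything falls off the work surface, if the arm or the gripper's body presses on something with over 40 N, if the wrist force passes 120 N, or if a joint passes its speed limit or range.

ROBOT

A 6-joint arm with a two-finger parallel gripper is mounted at the origin on the work surface. World frame = base frame: x ahead of the robot, y to its left, z up, the work surface at z = 0. Lengths are in mm, angles in rad, forces in N, time in s.
With the tool pointing down it reaches from about 275 to 750 mm from the base axis. Payload 10.2 kg.
Tool frame: the origin (TCP) lies at the centre of the arm's flange, where the gripper is bolted on; the fingertips stand 166 mm ahead of it and the grasp point (between the pads) lies 147 mm ahead of it; z points along the fingers, y is the direction in which the jaws open and shut (so a half turn about z gives the same grasp; the last joint's range is limited). The gripper opens to 88 mm and grips with 3 to 60 N. Pads are 18 mm wide; open, the fingers measure 123 mm over their backs; the gripper's body (75 mm by 187 mm) begins 45 mm behind the grasp point.
Start: joints at [0.897, 0.313, 1.498, -0, 1.331, -0.223], TCP at [228.749, 472.553, 404.72] pointing down, gripper open.
Joint ranges: [-2.94, 2.94], [-0.97, 2.17], [0.19, 2.56], [-1.23, 4.37], [0.02, 3.11], [-2.88, 2.88]. Speed limits (rad/s): [2.39, 2.39, 3.01, 3.14, 3.14, 3.14].

INTERFACE

Orientations are given as a unit quaternion [x, y, z, w].
In Python, from station import env gives the robot as it stands.
- The arm moves only by the tool drive_tool, never from a script. Its argument "series" is a list that holds one entry, the list of rows, each a list of 7 numbers: the shift along the tool's x, y, z in m, then the turn, a rotation vector about the tool's x, y, z in degrees, then the closure in counts, from 0 (fully open) to 255 (shut). In form: [[[tx, ty, tz, wx, wy, wz, claw], ...]]. A call has exactly 10 rows; each row is the pose to reach, as a shift and turn from the pose measured when the call began, along the tool's axes at that moment; what a row does not reach only later rows make up. A row lasts 1/8 s, in which the tool goes at most 62.5 mm and 10.7 degrees, less where a joint would pass 70% of its speed; a pose out of reach is approached as far as the arm can. A call with a gripper value outside its range is refused whole. The fingers move at their own pace and stop on an object; the grip force is fixed at half the most. Time passes only in rows, so rows that repeat a pose let the fingers close, or fill a call up. It gives the time, the measured TCP pose, the force and the opening at its end, in the units of the state.
- env.state(): the state, without advancing time (a new reading comes with each control period).
- env.grab_frame(name): name is "scene" or "top" or "wrist"; returns the picture (384x512x3 uint8, red, green, blue); there is no depth.
- env.get_calibration(name): a dict with "intrinsics" (3x3 intrinsics, pixels), "k1" (the pictures are not rectified: a ray, as slopes to the right and down, at radius r is drawn at 1 + k1 r^2 times it, then the intrinsics apply), "cam_to_world" (4x4, takes a point from camera to world coordinates). Camera axes: x right, y down, z forward; pixel columns grow to the right and rows downward; lengths in mm; the calibration is good to about 2 mm. A picture is of the moment at which its call begins: read the wrist's pose just before it. get_calibration takes no time and is no camera call; for the wrist camera it gives the pose at the moment of the call.
- env.finish_job(): hands the job in, once; it reports no verdict.
Trained networks look in the newest picture that a camera, given by its name, has taken for a name from the list of things; names that differ only in an ending like _2 or _b are one class to them, and where a whole thing is asked for, a point or a joint stands for the part that bears it (a point fixed in the world has none). Each returns a list of dicts, best first, with "p" (0 to 1); they miss things now and then, are a little off and sometimes report something else, mostly with a low value. They report only what shows in the picture. A call takes as long as a camera call. They do not tell look-alikes from the thing itself.
- env.masks_of(camera, target): "region" (384x512 bool, what is visible of it) and "extent" ([centre column, centre row, width, height] in pixels, round what is visible of it).
- env.place_of(camera, target): "pixel" ([row, column] in pixels: a listed point, or the origin of a listed thing).
The state is a dict: "time": time; "joint_pos": joint angles; "qd": joint speeds; "tau": joint torques, N m; "tool_pos": TCP position; "tool_rot": TCP orientation; "ft_force": force on the tool from outside, world axes, zero at the start; "moment": the same for the moment, N m; "finger_gap": finger opening in mm.
Only numpy, scipy, OpenCV 4.12 (cv2) and the standard library are available. Lean on these libraries where they do the work, as an engineer would, in place of code of your own. Each camera call takes 0.05 s, during which the arm holds its last target.

## Working session

There is one attempt and no reset: what is moved stays moved. The work goes in short steps, Python scripts to look and compute and a tool call to move; the robot and the scene stay as the last step left them, time stands still between calls to the robot, and variables do not carry over. Pictures are saved under pics/ and viewed, and the job is handed in when it is done.

Besides the shell and the picture viewer there is one more tool, called after "Call:" in YAML: its name, and indented under it one key for each argument. drive_tool: Moves the arm, as the interface text tells. Its arguments: {"type":"object","properties":{"series":{"type":"array","items":{"type":"array","items":{"type":"array","items":{"type":"number"}}}}},"required":["series"]}

```bash
ls; mkdir -p pics; python3 - <<'E'
from station import env
import cv2
print(env.state())
for n in ["scene","top","wrist"]:
    f=env.grab_frame(n); cv2.imwrite(f"pics/{n}0.png",f[:,:,::-1]); c=env.get_calibration(n); print(n,c)
    for t in ["driver","driver_grip","holder_hole0","screw_top","case","drum","plates","bearing"]:
        try: print(t,[(round(d['p'],2),[round(float(v)) for v in d['pixel']]) for d in env.place_of(n,t)])
        except Exception as e: print(t,e)
print(env.state()['time'])
E
```

```text
pics
{'time': 0.0, 'joint_pos': array([ 8.96584095e-01,  3.13440037e-01,  1.49845582e+00, -4.59957621e-05,
        1.33097864e+00, -2.23397482e-01]), 'qd': array([-0.00125007,  0.00236402, -0.00127584, -0.00098541,  0.00031181,
       -0.00119343]), 'tau': array([ 4.48726660e-04, -4.02202821e+01, -2.52274597e+01,  6.94672158e-02,
        3.52807890e-02, -8.71864381e-05]), 'tool_pos': array([228.72755806, 472.50766062, 404.15897313]), 'tool_rot': array([ 2.23498066e-01,  9.74704162e-01, -5.87140621e-04, -2.57964904e-04]), 'ft_force': array([-0.1131356 , -0.91804592,  1.08367846]), 'moment': array([ 0.01198398,  0.01800553, -0.03663445]), 'finger_gap': 87.96984105302977}
scene {'intrinsics': array([[375.49860914,   0.        , 263.41990146],
       [  0.        , 375.49860914, 192.60829966],
       [  0.        ,   0.        ,   1.        ]]), 'k1': -0.11143751161082698, 'cam_to_world': array([[ 6.58690665e-01, -7.15988735e-01,  2.31272005e-01,
         2.77379908e+02],
       [-7.52393103e-01, -6.24502655e-01,  2.09525779e-01,
        -2.08503245e+02],
       [-5.58811675e-03, -3.1202
[... 1402 characters left out ...]
ing [(0.81, [235, 287])]
wrist {'intrinsics': array([[283.47986993,   0.        , 255.58099983],
       [  0.        , 283.47986993, 193.85194315],
       [  0.        ,   0.        ,   1.        ]]), 'k1': -0.02880662257879716, 'cam_to_world': array([[ 4.35803046e-01,  8.62055947e-01,  2.58718476e-01,
         1.62769305e+02],
       [ 9.00041998e-01, -4.17305089e-01, -1.25621912e-01,
         5.05089794e+02],
       [-3.28579661e-04,  2.87603905e-01, -9.57749386e-01,
         3.84947333e+02],
       [ 0.00000000e+00,  0.00000000e+00,  0.00000000e+00,
         1.00000000e+00]])}
driver []
driver_grip []
holder_hole0 []
screw_top []
case []
drum [(0.76, [292, 314])]
plates []
bearing []
1.35
```

View pics/scene0.png

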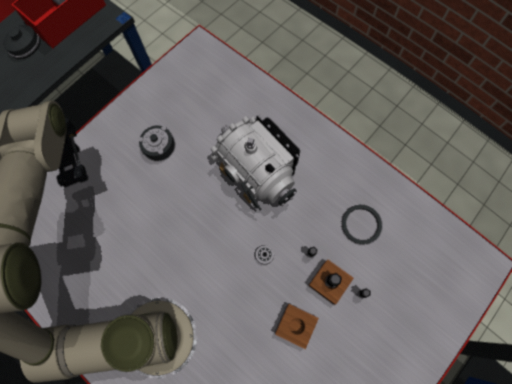

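View pics/top0.png

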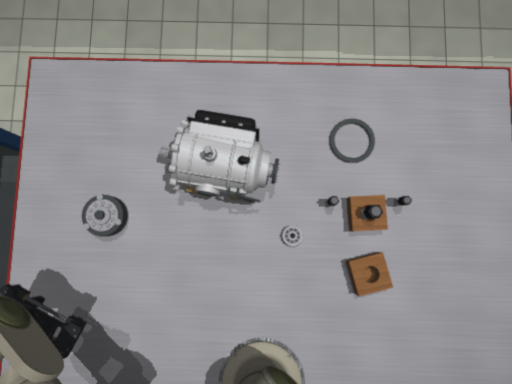

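View pics/wrist0.png

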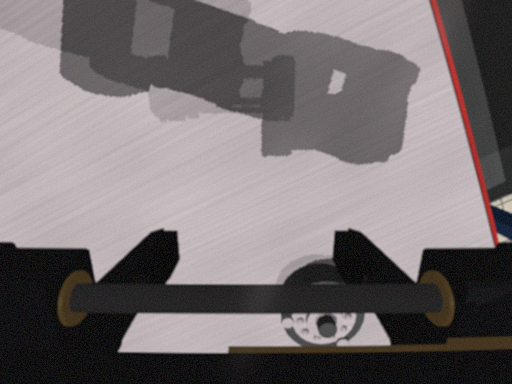

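The large driver stands in the farther block, at top-view pixel (212, 372). Small look-alike drivers sit either side at (201, 333) and (200, 404), and the empty nearer block is at (275, 372). The case's bell end points towards world +y, with the screw at about (153, 208).

```bash
cat > h.py <<'E'
import numpy as np, cv2
from scipy.spatial.transform import Rotation as R
def ray(c,row,col):
    K=c['intrinsics'];d=np.array([c['k1'],0,0,0,0])
    p=cv2.undistortPoints(np.array([[[col,row]]],float),K,d)[0,0]
    T=c['cam_to_world']; return T[:3,3],T[:3,:3]@np.array([p[0],p[1],1])
def atz(c,row,col,z):
    o,d=ray(c,row,col); return o+d*(z-o[2])/d[2]
def proj(c,P):
    T=np.linalg.inv(c['cam_to_world']);q=T[:3,:3]@np.asarray(P,float)+T[:3,3]
    r2=(q[0]**2+q[1]**2)/q[2]**2;s=1+c['k1']*r2;K=c['intrinsics']
    return K[1,2]+K[1,1]*q[1]/q[2]*s,K[0,2]+K[0,0]*q[0]/q[2]*s
E
python3 - <<'E'
from station import env
from h import *
np.set_printoptions(precision=1,suppress=True)
for n,l in {"scene":[("hole",323,299,45),("hole",282,328,45),("grip",282,334,85),("grip",295,363,50),("grip",252,314,50),("screw",141,250,226),("drum",147,159,38),("plates",228,357,6),("bearing",252,261,10)],
"top":[("hole",276,369,45),("hole",212,372,45),("grip",212,378,85),("grip",199,404,50),("grip",200,334,50),("screw",147,206,226),("drum",217,111,38),("plates",140,351,6),("bearing",235,287,10)]}.items():
    c=env.get_calibration(n)
    for t,r,k,z in l: print(n,t,atz(c,r,k,z))
E
```

```text
scene hole [ 324.4 -300.8   45. ]
scene hole [ 476.9 -290.5   45. ]
scene grip [ 481.9 -301.4   85. ]
scene grip [ 515.4 -397.    50. ]
scene grip [ 520.  -198.6   50. ]
scene screw [614.7 146.6 226. ]
scene drum [452.1 440.2  38. ]
scene plates [ 685.7 -256.7    6. ]
scene bearing [415.2 -68.4  10. ]
top hole [ 308.3 -294.3   45. ]
top hole [ 488.3 -304.6   45. ]
top grip [ 485.9 -308.6   85. ]
top grip [ 527.5 -394.8   50. ]
top grip [ 519.5 -194.8   50. ]
top screw [623.7 153.8 226. ]
top drum [454.8 445.4  38. ]
top plates [ 707.9 -255.6    6. ]
top bearing [416.7 -65.6  10. ]
```

```bash
cat >> h.py <<'E'
def plan(s,pos,yaw):
    """tool-frame shift (m) and rotvec (deg) to get TCP to pos, pointing down with tool x at yaw (deg)"""
    R0=R.from_quat(s['tool_rot']); y=np.radians(yaw)
    Rt=R.from_matrix(np.array([[np.cos(y),np.sin(y),0],[np.sin(y),-np.cos(y),0],[0,0,-1]]))
    t=R0.inv().apply(np.asarray(pos,float)-s['tool_pos'])/1000
    r=(R0.inv()*Rt).as_rotvec(degrees=True)
    return np.round(t,4),np.round(r,2)
def yawof(s):
    m=R.from_quat(s['tool_rot']).as_matrix();return np.degrees(np.arctan2(m[1,0],m[0,0]))
E
python3 - <<'E'
from station import env
from h import *
s=env.state();print(yawof(s),plan(s,[618,148,490],np.degrees(.235)+90))
E
```

```text
154.1748973746484 (array([-0.4918, -0.1226, -0.0853]), array([-0.  , -0.  , 50.71]))
```

Call:
drive_tool:
  series:
    - [[-0.05, -0.012, -0.04, 0, 0, 8, 0], [-0.11, -0.027, -0.06, 0, 0, 16, 0], [-0.17, -0.042, -0.075, 0, 0, 24, 0], [-0.23, -0.057, -0.085, 0, 0, 32, 0], [-0.29, -0.072, -0.085, 0, 0, 40, 0], [-0.35, -0.087, -0.085, 0, 0, 46, 0], [-0.41, -0.102, -0.085, 0, 0, 50.7, 0], [-0.46, -0.115, -0.085, 0, 0, 50.7, 0], [-0.4918, -0.1226, -0.085, 0, 0, 50.7, 0], [-0.4918, -0.1226, -0.085, 0, 0, 50.7, 0]]

```text
time: 2.6
tool_pos: [619.3, 146.4, 488.5]
tool_rot: [0.62, 0.784, -0.001, -0.001]
ft_force: [0.1, 1.0, -0.4]
finger_gap: 88.3
```

```bash
cat > look.py <<'E'
import sys
from station import env
from h import *
np.set_printoptions(precision=2,suppress=True)
name=sys.argv[1]; ts=sys.argv[2:]
s=env.state(); c=env.get_calibration("wrist")
f=env.grab_frame("wrist"); cv2.imwrite(f"pics/{name}.png",f[:,:,::-1]); np.save(f"pics/{name}.npy",c,allow_pickle=True)
print(s['time'],s['tool_pos'],yawof(s),s['joint_pos'],s['ft_force'],s['moment'],s['finger_gap'])
for t in ts:
    t,z=t.split(':')
    for d in env.place_of("wrist",t): print(t,round(d['p'],2),np.array(d['pixel']),atz(c,*d['pixel'],float(z)))
E
python3 look.py w1 screw_top:226
```

```text
2.6 [619.26 146.38 488.51] 103.32147441799782 [ 0.05  0.54  0.95 -0.    1.65 -0.18] [ 0.08  0.99 -0.35] [ 0.01  0.07 -0.03] 88.2802676072045
screw_top 0.72 [188.3 255.7] [618.27 152.81 226.  ]
```

```bash
python3 -c "
import cv2
f=cv2.imread('pics/w1.png');c=f[130:250,190:320];cv2.imwrite('pics/w1c.png',cv2.resize(c,None,fx=5,fy=5,interpolation=cv2.INTER_CUBIC)[:600,:800])"
```

```text
(no output)
```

View pics/w1c.png

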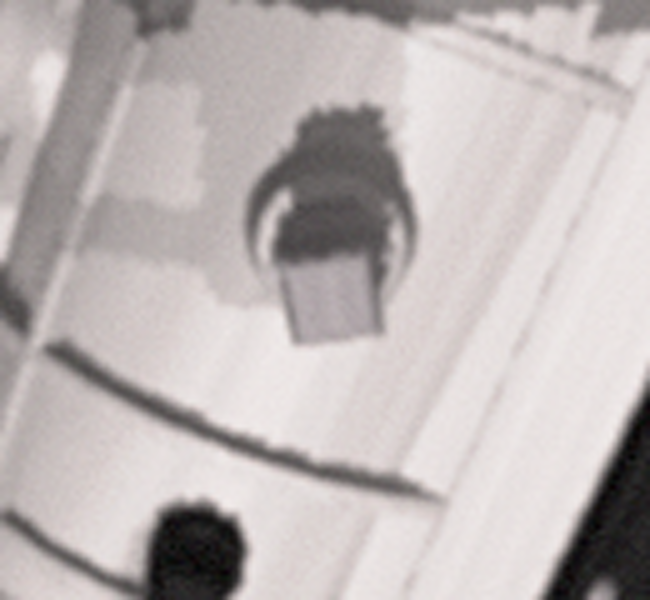

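View pics/w1.png

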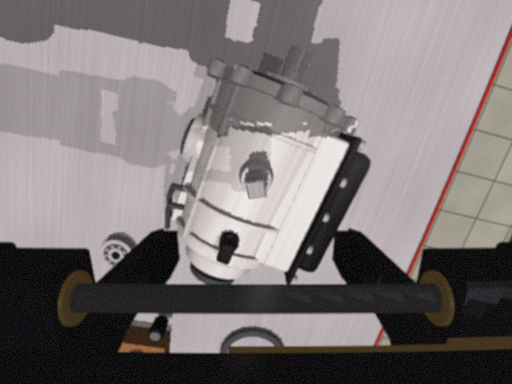

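The screw head's square top is at about px (256, 190) in the wrist view. It is rotated a few degrees from the image axes, and the bearing and plates are visible well away from it.

```bash
python3 - <<'E'
from h import *
np.set_printoptions(precision=1,suppress=True)
c=np.load('pics/w1.npy',allow_pickle=True).item()
q=[(280,265),(372,252),(382,333),(296,345)]
W=np.array([atz(c,y/5+130-.4,x/5+190-.4,224) for x,y in q]);print(W,W.mean(0))
for i in range(4):
    d=W[(i+1)%4]-W[i];print(np.linalg.norm(d),np.degrees(np.arctan2(d[1],d[0]))%90)
# finer: minAreaRect by colour
f=cv2.imread('pics/w1.png');print(f[188:191,254:258].tolist())
import cv2
lab=cv2.cvtColor(f,cv2.COLOR_BGR2HSV)
m=np.zeros(f.shape[:2],np.uint8);sub=f[150:215,225:290].astype(int);ref=f[186:193,252:260].reshape(-1,3).mean(0)
mm=(np.abs(sub-ref).max(2)<22).astype(np.uint8)
n,l,st,ce=cv2.connectedComponentsWithStats(mm);k=l[189-150,256-225];print(st[k],ce[k]+[225,150])
print('\n'.join(''.join('#' if v==k else '.' for v in r[20:45]) for r in l[25:55]))
E
```

```text
[[608.4 155.3 224. ]
 [623.8 161.4 224. ]
 [629.2 147.2 224. ]
 [614.5 141.4 224. ]] [619.  151.3 224. ]
16.544903221040947 21.607301861334285
15.18693843420285 20.635986802321852
15.724856893420977 21.6478166130361
15.206286678221547 23.72762109227537
[[[173, 168, 179], [171, 168, 178], [175, 172, 182], [171, 168, 181]], [[170, 167, 178], [176, 172, 182], [179, 176, 185], [171, 170, 179]], [[172, 168, 176], [169, 169, 177], [178, 172, 183], [176, 172, 183]]]
[  0   0  49  49 938] [244.9 173.6]
.......................##
.......................#.
.......................#.
.......................##
.......................##
.......................##
......................###
...........#######.....##
......############.....##
#.################.....##
##################....###
#..###############....###
#..################...###
##.################..###.
##.################..###.
.#.################..##..
.#..###############..#...
..#.###############..#...
..#.###############..#...
..#.################.#...
....################.#...
...#.#################...
...#.###########....#....
...#######...............
.........................
.........................
.........................
.........................
.........................
.........................
```

```bash
python3 - <<'E'
from station import env
from h import *
s=env.state();print(plan(s,[484,-304,370],90))
E
```

```text
(array([-0.4088, -0.2354,  0.1196]), array([-2.000e-02, -1.000e-02,  1.348e+01]))
```

Call:
drive_tool:
  series:
    - [[-0.05, -0.029, 0, 0, 0, 3, 0], [-0.1, -0.058, 0, 0, 0, 6, 0], [-0.15, -0.087, 0, 0, 0, 9, 0], [-0.2, -0.115, 0, 0, 0, 12, 0], [-0.25, -0.144, 0.02, 0, 0, 13.5, 0], [-0.3, -0.173, 0.05, 0, 0, 13.5, 0], [-0.35, -0.202, 0.08, 0, 0, 13.5, 0], [-0.39, -0.225, 0.11, 0, 0, 13.5, 0], [-0.409, -0.2355, 0.12, 0, 0, 13.5, 0], [-0.409, -0.2355, 0.12, 0, 0, 13.5, 0]]

```text
time: 3.95
tool_pos: [484.1, -303.8, 369.9]
tool_rot: [0.707, 0.707, 0.0, -0.0]
ft_force: [1.2, 0.2, 0.2]
finger_gap: 88.2
```

```bash
python3 look.py w2 driver_grip:85 holder_hole0:45; python3 -c "
import cv2
f=cv2.imread('pics/w2.png');c=f[130:250,180:330];cv2.imwrite('pics/w2c.png',cv2.resize(c,None,fx=5,fy=5,interpolation=cv2.INTER_CUBIC)[:600,:800])"
```

```text
3.95 [ 484.05 -303.82  369.94] 89.95973209919474 [-0.77  0.44  1.41  0.    1.29 -0.76] [1.2  0.16 0.17] [-0.11  0.03  0.  ] 88.18788368995229
driver_grip 0.84 [182.8 258.8] [ 487.9  -297.81   85.  ]
driver_grip 0.62 [ 67.9 284.9] [ 510.29 -195.03   85.  ]
driver_grip 0.56 [254.6 286. ] [ 516.53 -375.27   85.  ]
holder_hole0 0.62 [174.3 101.3] [ 313.53 -298.07   45.  ]
```

View pics/w2c.png

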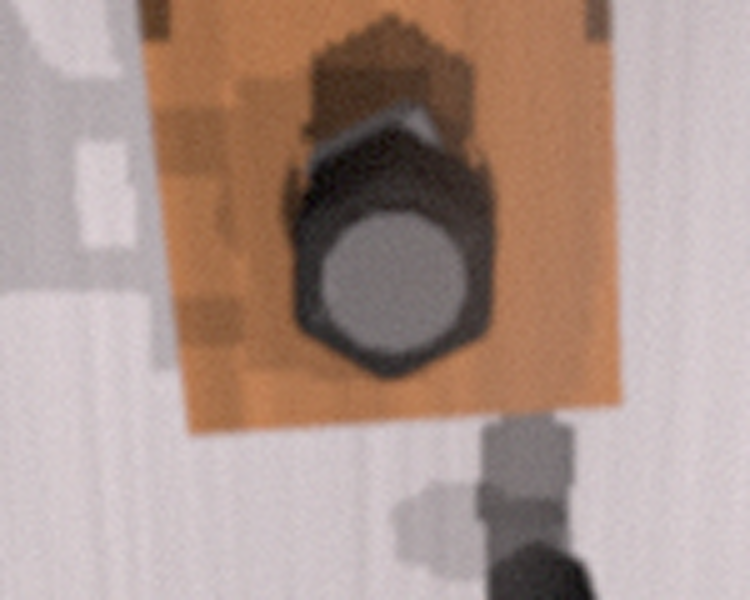

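View pics/w2.png

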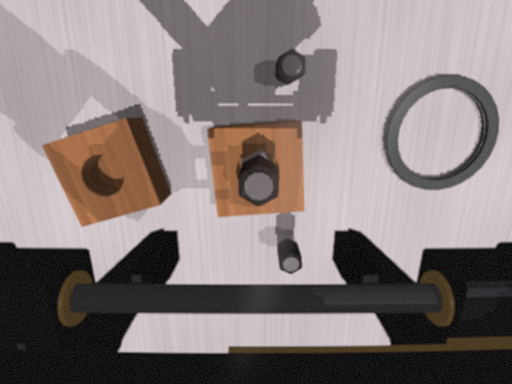

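The driver's grey top disc is at px (258.6, 186), and its hex flats lie left and right, square to the jaws. The socket corner visible behind it puts the socket sides at about 30 degrees to the image axes.

```bash
python3 - <<'E'
from station import env
from h import *
np.set_printoptions(precision=1,suppress=True)
c=np.load('pics/w2.npy',allow_pickle=True).item()
px=lambda x,y:(y/5+130-.4,x/5+180-.4)
print('disc',atz(c,*px(394,281),110))
for p in [(297,325),(490,325),(393,378)]: print('hex',atz(c,*px(*p),106))
for p in [(190,434),(622,404),(140,-0),(611,0)]: print('blk',atz(c,*px(*p),45))
for p in [(310,160),(410,105),(440,140)]: print('sock',atz(c,*px(*p),36))
s=env.state();print(s['time'])
g=atz(c,*px(394,281),110)
print(plan(s,[g[0],g[1],85+147],90))
# segment hex dark outline + disc
f=cv2.imread('pics/w2.png')
d=env.masks_of('wrist','driver')
for e in d: print(e['p'],e['extent'])
E
```

```text
disc [ 487.3 -294.1  110. ]
hex [ 469.9 -303.3  106. ]
hex [ 504.6 -303.4  106. ]
hex [ 487.2 -313.4  106. ]
blk [ 441. -348.   45.]
blk [ 540.2 -340.8   45. ]
blk [ 434.3 -250.1   45. ]
blk [ 533.6 -250.2   45. ]
sock [ 469.2 -285.9   36. ]
sock [ 491.5 -273.6   36. ]
sock [ 498.2 -281.4   36. ]
4.1
(array([0. , 0. , 0.1]), array([0.1, 0.1, 0.1]))
0.94 [289.2, 252.4, 26.7, 43.9]
```

Call:
drive_tool:
  series:
    - [[0.0097, 0.0032, 0, 0, 0, 0, 0], [0.0097, 0.0032, 0.04, 0, 0, 0, 0], [0.0097, 0.0032, 0.08, 0, 0, 0, 0], [0.0097, 0.0032, 0.115, 0, 0, 0, 0], [0.0097, 0.0032, 0.138, 0, 0, 0, 0], [0.0097, 0.0032, 0.138, 0, 0, 0, 0], [0.0097, 0.0032, 0.138, 0, 0, 0, 255], [0.0097, 0.0032, 0.138, 0, 0, 0, 255], [0.0097, 0.0032, 0.138, 0, 0, 0, 255], [0.0097, 0.0032, 0.138, 0, 0, 0, 255]]

```text
time: 5.4
tool_pos: [488.1, -293.0, 233.2]
tool_rot: [0.706, 0.708, 0.0, 0.001]
ft_force: [-0.2, -0.6, 0.4]
finger_gap: 50.2
```

```bash
python3 look.py w3
```

```text
5.4 [ 488.07 -293.05  233.24] 90.10670330510771 [-0.75  0.59  1.56  0.    0.99 -0.75] [-0.16 -0.57  0.44] [-0.04  0.1   0.03] 50.20190053526556
```

View pics/w3.png

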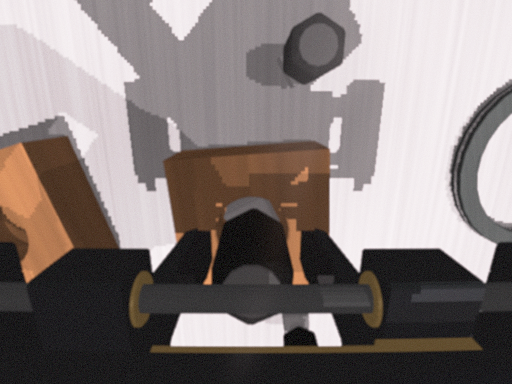

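The fingers are still closing around the grip (gap 50 mm), with the driver centred between them at px (252, 260). I'll keep closing, then lift and swing towards the screw.

Call:
drive_tool:
  series:
    - [[0, 0, 0, 0, 0, 0, 255], [0, 0, 0, 0, 0, 0, 255], [0, 0, 0, 0, 0, 0, 255], [0, 0, 0, 0, 0, 0, 255], [0, 0, 0, 0, 0, 0, 255], [0, 0, -0.01, 0, 0, 0, 255], [0, 0, -0.03, 0, 0, 0, 255], [0, 0, -0.07, 0, 0, 0, 255], [0, 0, -0.13, 0, 0, 0, 255], [0, 0, -0.19, 0, 0, 0, 255]]

```text
time: 6.7
tool_pos: [487.4, -292.5, 425.4]
tool_rot: [0.706, 0.708, 0.0, 0.001]
ft_force: [0.5, -0.6, -3.4]
finger_gap: 35.8
```

```bash
python3 look.py w4;  python3 - <<'E'
from station import env
from h import *
s=env.state();print(plan(s,[618.5,151.5,520],141.7))
E
```

```text
6.7 [ 487.44 -292.53  425.36] 90.10139094410597 [-0.75  0.4   1.33  0.    1.42 -0.75] [ 0.5  -0.63 -3.39] [-0.11  0.04 -0.03] 35.83876610385017
(array([ 0.4428,  0.1329, -0.089 ]), array([  0.33,   0.82, -51.58]))
```

View pics/w4.png

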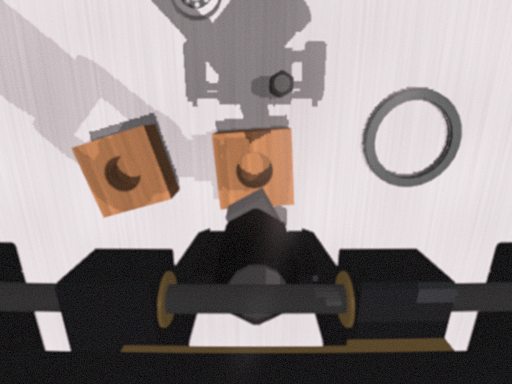

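Call:
drive_tool:
  series:
    - [[0.02, 0.006, -0.05, 0, 0, -6, 255], [0.07, 0.021, -0.089, 0, 0, -12, 255], [0.125, 0.037, -0.089, 0, 0, -18, 255], [0.18, 0.054, -0.089, 0, 0, -24, 255], [0.235, 0.07, -0.089, 0, 0, -30, 255], [0.29, 0.087, -0.089, 0, 0, -36, 255], [0.345, 0.103, -0.089, 0, 0, -42, 255], [0.4, 0.12, -0.089, 0.2, 0.6, -48, 255], [0.443, 0.133, -0.089, 0.33, 0.82, -51.6, 255], [0.443, 0.133, -0.089, 0.33, 0.82, -51.6, 255]]

```text
time: 8.0
tool_pos: [618.8, 154.5, 519.2]
tool_rot: [0.326, 0.945, 0.0, -0.001]
ft_force: [-0.7, -0.3, -2.5]
finger_gap: 36.0
```

```bash
python3 look.py w5 screw_top:226 driver:290 driver_grip:370;python3 - <<'E'
from station import env
from h import *
for n in ["scene","top"]:
    f=env.grab_frame(n); cv2.imwrite(f"pics/{n}1.png",f[:,:,::-1])
c=np.load('pics/w4.npy',allow_pickle=True).item()
print('hole',atz(c,169,255,45))
f=cv2.imread('pics/w4.png')[120:220,200:310];cv2.imwrite('pics/w4c.png',cv2.resize(f,None,fx=5,fy=5,interpolation=cv2.INTER_CUBIC))
E
```

```text
8.0 [618.8  154.49 519.15] 141.96430852419266 [ 0.06  0.55  0.86  0.    1.73 -0.85] [-0.69 -0.26 -2.47] [0.   0.04 0.02] 36.026626756330586
screw_top 0.78 [185.4 250.1] [615.16 151.01 226.  ]
driver 0.58 [213.3 256.4] [623.4  152.36 290.  ]
driver 0.56 [225.1  80.4] [543.99  34.06 290.  ]
driver_grip 0.93 [233.4  62.8] [548.    86.93 370.  ]
driver_grip 0.72 [265.6 259.4] [623.28 154.18 370.  ]
hole [ 488.12673418 -293.20561571   45.        ]
```

View pics/w5.png

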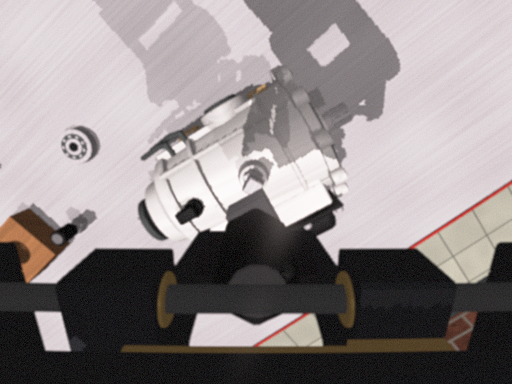

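View pics/w4c.png

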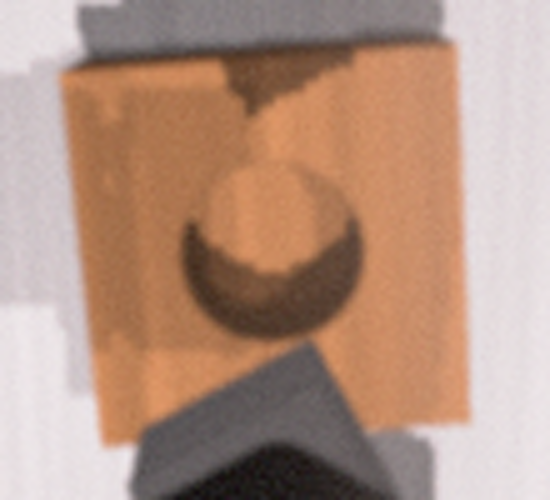

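```bash
python3 -c "
import cv2
f=cv2.imread('pics/w5.png')[150:250,200:310];cv2.imwrite('pics/w5c.png',cv2.resize(f,None,fx=6,fy=6,interpolation=cv2.INTER_CUBIC))
f=cv2.imread('pics/top1.png')[100:220,140:290];cv2.imwrite('pics/top1c.png',cv2.resize(f,None,fx=5,fy=5,interpolation=cv2.INTER_CUBIC))"
```

```text
(no output)
```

View pics/w5c.png

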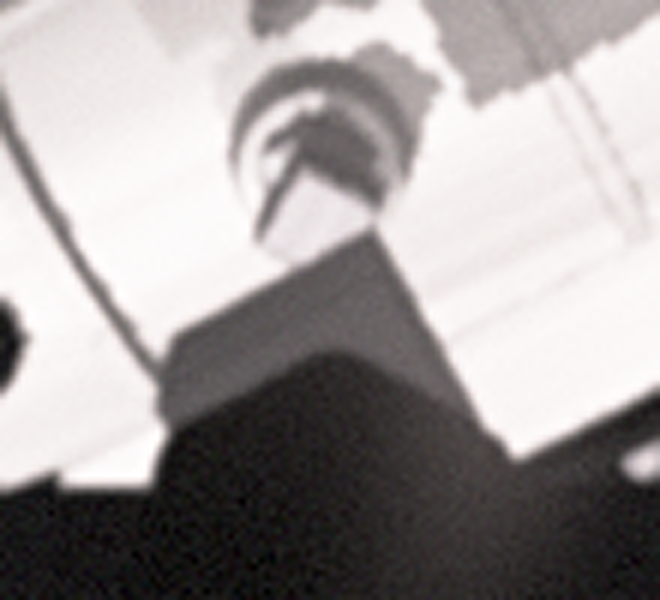

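View pics/top1c.png

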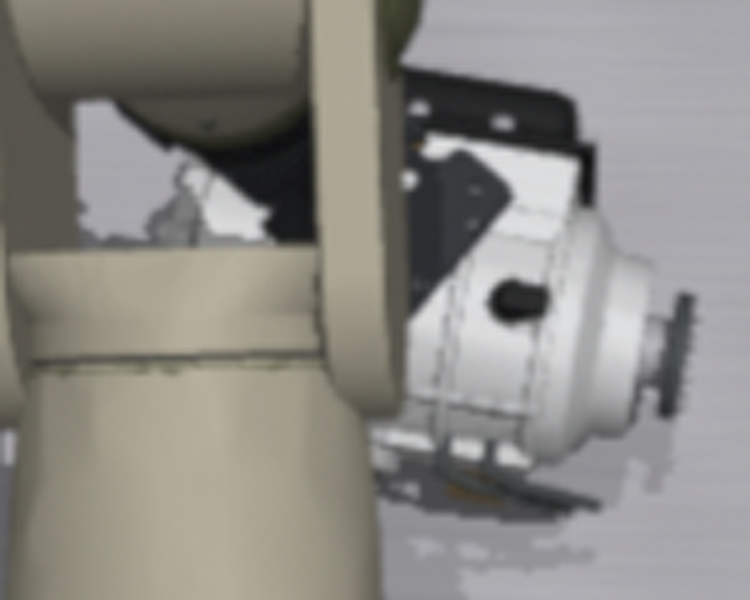

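```bash
python3 - <<'E'
from station import env
from h import *
np.set_printoptions(precision=2,suppress=True)
c=np.load('pics/w5.npy',allow_pickle=True).item()
P=[(177.9,251.25),(184.6,262.6),(189.6,243.3)]
W=np.array([atz(c,r,k,226) for r,k in P]);print(W)
print('ctr',(W[1]+W[2])/2, [np.degrees(np.arctan2(*(W[i]-W[0])[1::-1]))%90 for i in(1,2)],[np.linalg.norm(W[i]-W[0]) for i in (1,2)])
# same for w1 with 13mm square at z226: corners
c1=np.load('pics/w1.npy',allow_pickle=True).item()
# socket corner in w5: apex (375,230),left(165,340) bottom edge at z= TCPz-223.2=296
px=lambda x,y:(y/6+150-.4,x/6+200-.4)
for p in [(375,230),(165,340),(170,425),(165,400)]: print('sock',atz(c,*px(*p),296))
s=env.state();print(s['time'],s['tool_pos'],yawof(s)); print(plan(s,[618,151.5,475],81.7))
E
```

```text
[[609.84 156.67 226.  ]
 [622.2  161.34 226.  ]
 [614.38 142.94 226.  ]]
ctr [618.29 152.14 226.  ] [np.float64(20.678794892570174), np.float64(18.285167374998224)] [np.float64(13.208763583487634), np.float64(14.469254509994915)]
sock [608.36 169.47 296.  ]
sock [603.42 139.72 296.  ]
sock [612.71 132.83 296.  ]
sock [609.67 134.53 296.  ]
8.3 [618.49 150.65 520.45] 141.619609751702
(array([0.  , 0.  , 0.05]), array([ 0.03,  0.01, 59.92]))
```

Call:
drive_tool:
  series:
    - [[0, 0, 0, 0, 0, 10, 255], [0, 0, 0.01, 0, 0, 20, 255], [0, 0, 0.02, 0, 0, 30, 255], [0, 0, 0.03, 0, 0, 40, 255], [0, 0, 0.04, 0, 0, 50, 255], [0.0008, 0.0008, 0.045, 0, 0, 60.6, 255], [0.0008, 0.0008, 0.045, 0, 0, 60.6, 255], [0.0008, 0.0008, 0.045, 0, 0, 60.6, 255], [0.0008, 0.0008, 0.045, 0, 0, 60.6, 255], [0.0008, 0.0008, 0.045, 0, 0, 60.6, 255]]

```text
time: 9.55
tool_pos: [618.4, 151.7, 475.6]
tool_rot: [0.76, 0.65, 0.0, 0.0]
ft_force: [0.4, 0.2, -3.1]
finger_gap: 36.0
```

```bash
python3 look.py w6; python3 -c "
import cv2
f=cv2.imread('pics/w6.png')[150:250,200:310];cv2.imwrite('pics/w6c.png',cv2.resize(f,None,fx=6,fy=6,interpolation=cv2.INTER_CUBIC))"
```

```text
9.55 [618.36 151.69 475.6 ] 81.07231974682236 [ 0.06  0.54  0.98 -0.    1.62  0.21] [ 0.4   0.15 -3.1 ] [-0.05  0.05 -0.02] 36.03185220785437
```

View pics/w6c.png

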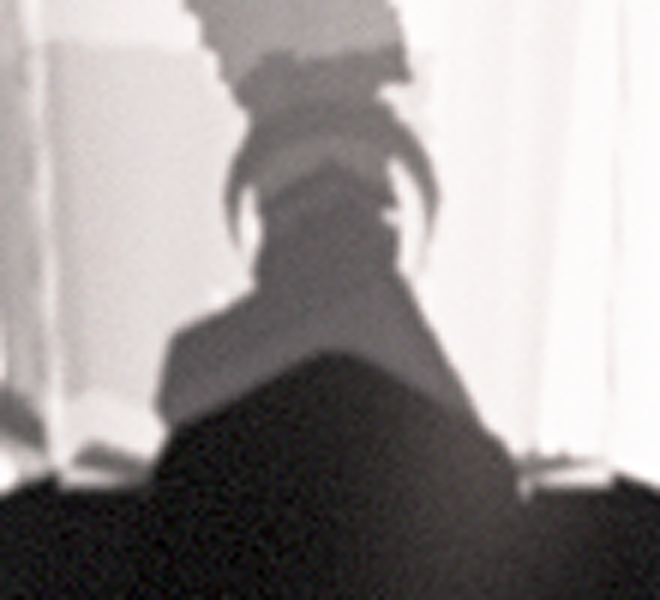

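```bash
python3 -c "
import cv2,numpy as np
f=cv2.imread('pics/w6.png',0)[155:225,215:295].astype(float)
f=np.clip((f-50)*3.2,0,255).astype(np.uint8);cv2.imwrite('pics/w6d.png',cv2.resize(f,None,fx=8,fy=8,interpolation=cv2.INTER_CUBIC))"
```

```text
(no output)
```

View pics/w6d.png

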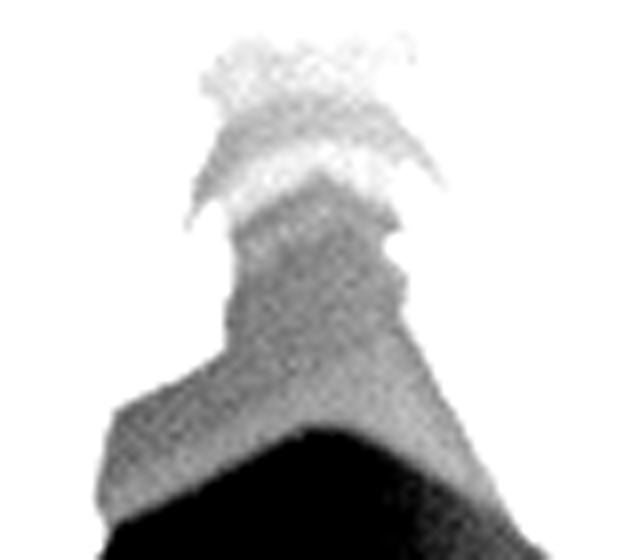

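```bash
python3 - <<'E'
from station import env
from h import *
np.set_printoptions(precision=2,suppress=True)
c=np.load('pics/w6.npy',allow_pickle=True).item()
px=lambda x,y:(y/8+155-.4,x/8+215-.4)
W=[atz(c,*px(*p),252.4) for p in [(367,271),(115,410)]];print(W)
d=W[1]-W[0];print(np.linalg.norm(d),np.degrees(np.arctan2(d[1],d[0]))%90)
d/=np.linalg.norm(d);n=np.array([-d[1],d[0],0])
ctr=W[0]+15*d+15*n;print(ctr, 'tcp',[618.36,151.69])
# w4
c=np.load('pics/w4.npy',allow_pickle=True).item()
px=lambda x,y:(y/5+120-.4,x/5+200-.4)
W=[atz(c,*px(*p),425.4-223.2) for p in [(310,345),(145,433)]]
d=W[1]-W[0];print(W,np.linalg.norm(d),np.degrees(np.arctan2(d[1],d[0]))%90)
d/=np.linalg.norm(d);n=np.array([-d[1],d[0],0]);print(W[0]+15*d+15*n)
c=np.load('pics/w6.npy',allow_pickle=True).item()
px=lambda x,y:(y/8+155-.4,x/8+215-.4)
# predicted screw lower corners/silhouette
for dx,dy in [(618.5,151.8)]:
  for z in (206,222):
    for a in range(4):
        t=np.radians(21+45+90*a);r,k=proj(c,[dx+12.02*np.cos(t),dy+12.02*np.sin(t),z]);print(z,a,'crop x,y',round((k-214.6)*8),round((r-154.6)*8))
E
```

```text
[array([625.56, 168.35, 252.4 ]), array([599.89, 158.54, 252.4 ])]
27.479717824139133 20.90534985578691
[616.9  148.98 252.4 ] tcp [618.36, 151.69]
[array([ 492.96, -275.39,  202.2 ]), array([ 468.02, -289.29,  202.2 ])] 28.549496564173342 29.127210806302514
[ 487.16 -295.8   202.2 ]
206 0 crop x,y 348 211
206 1 crop x,y 219 283
206 2 crop x,y 294 404
206 3 crop x,y 421 335
222 0 crop x,y 349 247
222 1 crop x,y 213 323
222 2 crop x,y 292 452
222 3 crop x,y 427 378
```

Call:
drive_tool:
  series:
    - [[0.0027, 0.0005, 0, 0, 0, 0, 255], [0.0027, 0.0005, 0, 0, 0, 0, 255], [0.0027, 0.0005, 0.01, 0, 0, 0, 255], [0.0027, 0.0005, 0.018, 0, 0, 0, 255], [0.0027, 0.0005, 0.022, 0, 0, 0, 255], [0.0027, 0.0005, 0.025, 0, 0, 0, 255], [0.0027, 0.0005, 0.027, 0, 0, 0, 255], [0.0027, 0.0005, 0.029, 0, 0, 0, 255], [0.0027, 0.0005, 0.03, 0, 0, 0, 255], [0.0027, 0.0005, 0.03, 0, 0, 0, 255]]

```text
time: 10.85
tool_pos: [619.3, 154.2, 445.7]
tool_rot: [0.76, 0.65, 0.0, 0.0]
ft_force: [1.2, -0.5, -1.9]
finger_gap: 35.8
```

```bash
python3 look.py w7; python3 -c "
import cv2
f=cv2.imread('pics/w7.png')[150:250,200:310];cv2.imwrite('pics/w7c.png',cv2.resize(f,None,fx=6,fy=6,interpolation=cv2.INTER_CUBIC))"
```

```text
10.85 [619.33 154.2  445.66] 81.05215137277469 [ 0.06  0.55  1.04 -0.    1.55  0.22] [ 1.15 -0.5  -1.93] [-0.26 -0.04  0.03] 35.79934931749285
```

View pics/w7c.png

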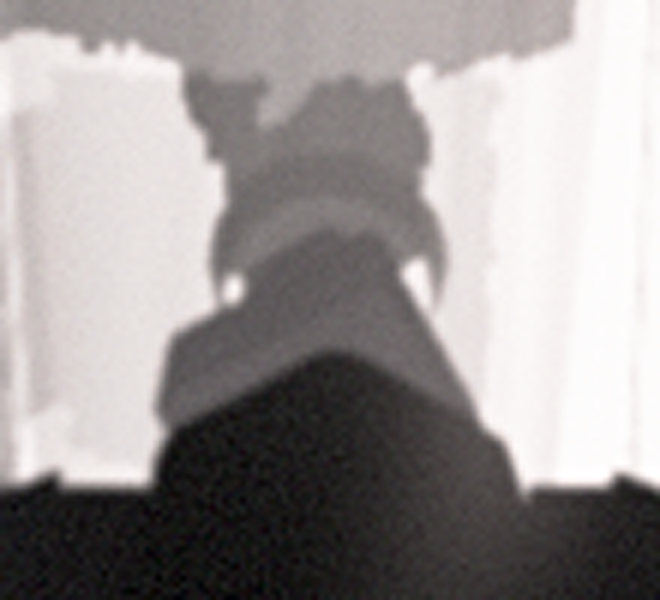

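The socket's mouth now covers the head's top, and contact is only about 1 N. I'll continue down gently.

Call:
drive_tool:
  series:
    - [[0, 0, 0.001, 0, 0, 0, 255], [0, 0, 0.002, 0, 0, 0, 255], [0, 0, 0.003, 0, 0, 0, 255], [0, 0, 0.004, 0, 0, 0, 255], [0, 0, 0.005, 0, 0, 0, 255], [0, 0, 0.006, 0, 0, 0, 255], [0, 0, 0.007, 0, 0, 0, 255], [0, 0, 0.008, 0, 0, 0, 255], [0, 0, 0.008, 0, 0, 0, 255], [0, 0, 0.008, 0, 0, 0, 255]]

```text
time: 12.15
tool_pos: [619.3, 154.2, 437.5]
tool_rot: [0.76, 0.65, 0.0, 0.0]
ft_force: [0.2, -2.6, -1.6]
finger_gap: 36.1
```

```bash
python3 look.py w8; python3 -c "
import cv2
f=cv2.imread('pics/w8.png')[150:250,200:310];cv2.imwrite('pics/w8c.png',cv2.resize(f,None,fx=6,fy=6,interpolation=cv2.INTER_CUBIC))"
```

```text
12.15 [619.35 154.2  437.55] 81.05257449672611 [ 0.06  0.56  1.05 -0.    1.53  0.22] [ 0.23 -2.59 -1.58] [-0.62  0.16  0.06] 36.05296176275773
```

View pics/w8c.png

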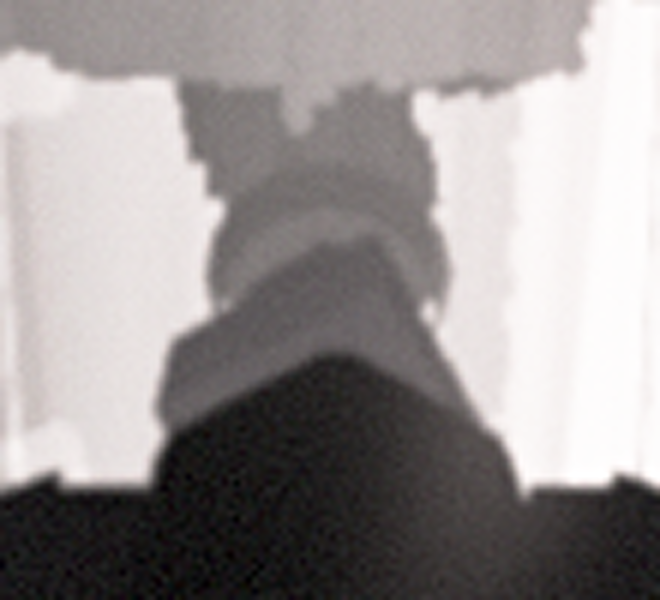

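Call:
drive_tool:
  series:
    - [[-0.0006, 0, 0.001, 0, 0, 0, 255], [-0.0006, 0, 0.002, 0, 0, 0, 255], [-0.0006, 0, 0.003, 0, 0, 0, 255], [-0.0006, 0, 0.004, 0, 0, 0, 255], [-0.0006, 0, 0.005, 0, 0, 0, 255], [-0.0006, 0, 0.0055, 0, 0, 0, 255], [-0.0006, 0, 0.006, 0, 0, 0, 255], [-0.0006, 0, 0.0063, 0, 0, 0, 255], [-0.0006, 0, 0.0063, 0, 0, 0, 255], [-0.0006, 0, 0.0063, 0, 0, 0, 255]]

```text
time: 13.45
tool_pos: [619.3, 153.6, 431.2]
tool_rot: [0.76, 0.65, 0.0, 0.0]
ft_force: [-0.7, -1.0, -1.5]
finger_gap: 35.8
```

```bash
python3 look.py w9
```

```text
13.45 [619.27 153.64 431.22] 81.05517692774998 [ 0.06  0.56  1.07 -0.    1.52  0.22] [-0.66 -1.05 -1.48] [-0.32  0.2  -0.03] 35.77889412020154
```

Call:
drive_tool:
  series:
    - [[0, 0, 0.0005, 0, 0, 0, 255], [0, 0, 0.0008, 0, 0, 0, 255], [0, 0, 0.0008, 0, 0, 5, 255], [0, 0.0003, 0.0008, 0, 0, 10, 255], [0, 0.0004, 0.0008, 0, 0, 15, 255], [-0.0001, 0.0005, 0.0008, 0, 0, 20, 255], [-0.0001, 0.0006, 0.0008, 0, 0, 24, 255], [-0.0001, 0.0007, 0.0008, 0, 0, 26, 255], [-0.0001, 0.0007, 0.0008, 0, 0, 26, 255], [-0.0001, 0.0007, 0.0008, 0, 0, 26, 255]]

```text
time: 14.75
tool_pos: [619.9, 153.3, 430.8]
tool_rot: [0.887, 0.462, 0.0, 0.001]
ft_force: [-1.6, -3.8, 4.0]
finger_gap: 35.7
```

```bash
cat > st.py <<'E'
from station import env
from h import *
np.set_printoptions(precision=3,suppress=True)
s=env.state();R0=R.from_quat(s['tool_rot'])
print(s['time'],s['tool_pos'],'yaw',round(yawof(s),2),'j',s['joint_pos'],'F',s['ft_force'],'Ftool',R0.inv().apply(s['ft_force']),'M',s['moment'],'tau6',s['tau'][5],'gap',s['finger_gap'])
E
python3 st.py
```

```text
14.75 [619.904 153.319 430.793] yaw 55.1 j [ 0.059  0.56   1.066 -0.001  1.515  0.669] F [-1.6   -3.833  4.039] Ftool [-4.058  0.886 -4.039] M [-0.862  0.493  0.087] tau6 0.09080527815967798 gap 35.72180121164906
```

Call:
drive_tool:
  series:
    - [[-0.0003, 0, -0.0002, 0, 0, 0.3, 255], [-0.0006, 0, -0.0002, 0, 0, 0.6, 255], [-0.0006, 0, -0.0002, 0, 0, 0.9, 255], [-0.0006, 0, -0.0002, 0, 0, 1.3, 255], [-0.0006, 0, -0.0002, 0, 0, 1.7, 255], [-0.0006, 0, -0.0002, 0, 0, 2.1, 255], [-0.0006, 0, -0.0002, 0, 0, 2.5, 255], [-0.0006, 0, -0.0002, 0, 0, 2.5, 255], [-0.0006, 0, -0.0002, 0, 0, 2.5, 255], [-0.0006, 0, -0.0002, 0, 0, 2.5, 255]]

```text
time: 16.0
tool_pos: [619.6, 152.8, 430.9]
tool_rot: [0.897, 0.443, 0.0, 0.0]
ft_force: [-0.6, -2.4, 0.3]
finger_gap: 35.9
```

```bash
python3 st.py
```

```text
16.0 [619.569 152.812 430.926] yaw 52.59 j [ 0.059  0.559  1.067 -0.001  1.515  0.711] F [-0.61  -2.379  0.295] Ftool [-2.26   0.961 -0.294] M [-0.615  0.145  0.144] tau6 0.11749987956136465 gap 35.86532876407734
```

Call:
drive_tool:
  series:
    - [[-0.0003, 0, 0, 0, 0, 0.3, 255], [-0.0003, 0, 0, 0, 0, 0.6, 255], [-0.0003, 0, 0, 0, 0, 0.9, 255], [-0.0003, 0, 0, 0, 0, 1.2, 255], [-0.0003, 0, 0, 0, 0, 1.5, 255], [-0.0003, 0, 0, 0, 0, 1.8, 255], [-0.0003, 0, 0, 0, 0, 2.2, 255], [-0.0003, 0, 0, 0, 0, 2.5, 255], [-0.0003, 0, 0, 0, 0, 2.5, 255], [-0.0003, 0, 0, 0, 0, 2.5, 255]]

```text
time: 17.25
tool_pos: [619.4, 152.6, 430.9]
tool_rot: [0.906, 0.423, 0.0, 0.001]
ft_force: [0.1, -2.7, -0.8]
finger_gap: 36.0
```

```bash
python3 st.py
```

```text
17.25 [619.389 152.583 430.926] yaw 50.1 j [ 0.058  0.558  1.068 -0.001  1.515  0.755] F [ 0.112 -2.684 -0.791] Ftool [-1.988  1.807  0.793] M [-0.514 -0.055  0.102] tau6 0.12083344627171755 gap 35.999487234845965
```

Call:
drive_tool:
  series:
    - [[-0.0003, 0, 0, 0, 0, 0.3, 255], [-0.0003, 0, 0, 0, 0, 0.6, 255], [-0.0003, 0, 0, 0, 0, 0.9, 255], [-0.0003, 0, 0, 0, 0, 1.2, 255], [-0.0003, 0, 0, 0, 0, 1.5, 255], [-0.0003, 0, 0, 0, 0, 1.9, 255], [-0.0003, 0, 0, 0, 0, 2.3, 255], [-0.0003, 0, 0, 0, 0, 2.7, 255], [-0.0003, 0, 0, 0, 0, 2.7, 255], [-0.0003, 0, 0, 0, 0, 2.7, 255]]

```text
time: 18.5
tool_pos: [619.2, 152.3, 430.9]
tool_rot: [0.916, 0.402, 0.0, 0.001]
ft_force: [1.0, -2.9, -0.8]
finger_gap: 35.8
```

```bash
python3 st.py
```

```text
18.5 [619.206 152.345 430.903] yaw 47.4 j [ 0.058  0.557  1.069 -0.001  1.514  0.801] F [ 1.012 -2.854 -0.826] Ftool [-1.416  2.675  0.829] M [-0.443 -0.183  0.143] tau6 0.11918536853045225 gap 35.77378642796329
```

Call:
drive_tool:
  series:
    - [[0, 0.0004, 0, 0, 0, 0.3, 255], [0, 0.0004, 0, 0, 0, 0.6, 255], [0, 0.0004, 0, 0, 0, 0.9, 255], [0, 0.0004, 0, 0, 0, 1.2, 255], [0, 0.0004, 0, 0, 0, 1.5, 255], [0, 0.0004, 0, 0, 0, 1.9, 255], [0, 0.0004, 0, 0, 0, 2.3, 255], [0, 0.0004, 0, 0, 0, 2.7, 255], [0, 0.0004, 0, 0, 0, 2.7, 255], [0, 0.0004, 0, 0, 0, 2.7, 255]]

```text
time: 19.75
tool_pos: [619.5, 152.1, 430.9]
tool_rot: [0.925, 0.38, 0.0, 0.0]
ft_force: [-1.0, -1.2, 0.8]
finger_gap: 35.7
```

```bash
python3 st.py
```

```text
19.75 [619.506 152.052 430.895] yaw 44.7 j [ 0.057  0.558  1.068 -0.001  1.515  0.848] F [-0.998 -1.185  0.795] Ftool [-1.543  0.141 -0.795] M [-0.359  0.165  0.323] tau6 0.2932106237858534 gap 35.65350676405513
```

Bottoming has started: joint 6 torque went from 0.12 to 0.29 N m. I'll take small steps from here.

Call:
drive_tool:
  series:
    - [[0, 0, 0, 0, 0, 0.2, 255], [0, 0, 0, 0, 0, 0.4, 255], [0, 0, 0, 0, 0, 0.6, 255], [0, 0, 0, 0, 0, 0.8, 255], [0, 0, 0, 0, 0, 1.0, 255], [0, 0, 0, 0, 0, 1.0, 255], [0, 0, 0, 0, 0, 1.0, 255], [0, 0, 0, 0, 0, 1.0, 255], [0, 0, 0, 0, 0, 1.0, 255], [0, 0, 0, 0, 0, 1.0, 255]]

```text
time: 21.0
tool_pos: [619.5, 152.0, 430.9]
tool_rot: [0.928, 0.372, 0.0, 0.0]
ft_force: [-1.4, -1.4, -0.9]
finger_gap: 35.9
```

```bash
python3 st.py
```

```text
21.0 [619.499 152.047 430.888] yaw 43.7 j [ 0.057  0.558  1.068 -0.001  1.515  0.865] F [-1.361 -1.365 -0.927] Ftool [-1.927  0.046  0.926] M [-0.409  0.204  0.416] tau6 0.4057254921644926 gap 35.94777075111588
```

Call:
drive_tool:
  series:
    - [[0, 0, 0, 0, 0, 0.4, 255], [0, 0, 0, 0, 0, 0.8, 255], [0, 0, 0, 0, 0, 1.2, 255], [0, 0, 0, 0, 0, 1.5, 255], [0, 0, 0, 0, 0, 1.8, 255], [0, 0, 0, 0, 0, 1.8, 255], [0, 0, 0, 0, 0, 1.8, 255], [0, 0, 0, 0, 0, 1.8, 255], [0, 0, 0, 0, 0, 1.8, 255], [0, 0, 0, 0, 0, 1.8, 255]]

```text
time: 22.25
tool_pos: [619.5, 152.1, 430.9]
tool_rot: [0.934, 0.358, 0.0, 0.0]
ft_force: [-0.3, -0.7, -0.1]
finger_gap: 35.7
```

```bash
python3 st.py
```

```text
22.25 [619.49  152.085 430.925] yaw 41.91 j [ 0.057  0.558  1.068 -0.001  1.515  0.897] F [-0.295 -0.696 -0.099] Ftool [-0.685  0.321  0.099] M [-0.281  0.275  0.594] tau6 0.5607953108847141 gap 35.671193835985505
```

Call:
drive_tool:
  series:
    - [[0, 0, 0, 0, 0, 0.3, 255], [0, 0, 0, 0, 0, 0.6, 255], [0, 0, 0, 0, 0, 0.9, 255], [0, 0, 0, 0, 0, 1.2, 255], [0, 0, 0, 0, 0, 1.5, 255], [0, 0, 0, 0, 0, 1.5, 255], [0, 0, 0, 0, 0, 1.5, 255], [0, 0, 0, 0, 0, 1.5, 255], [0, 0, 0, 0, 0, 1.5, 255], [0, 0, 0, 0, 0, 1.5, 255]]

```text
time: 23.5
tool_pos: [619.5, 152.1, 430.9]
tool_rot: [0.938, 0.345, 0.0, 0.0]
ft_force: [0.1, -0.9, 1.4]
finger_gap: 35.7
```

```bash
python3 st.py
```

```text
23.5 [619.488 152.091 430.946] yaw 40.41 j [ 0.057  0.558  1.068 -0.001  1.515  0.923] F [ 0.078 -0.9    1.374] Ftool [-0.524  0.737 -1.374] M [-0.16   0.261  0.723] tau6 0.6810969114303589 gap 35.65554189862229
```

Torque stands at 0.68 to 0.72 N m. Next is a reference look, then the back-off.

```bash
python3 look.py w10; python3 -c "
import cv2,numpy as np
f=cv2.imread('pics/w10.png',0)[155:225,215:295].astype(float)
f=np.clip((f-50)*2.5,0,255).astype(np.uint8);cv2.imwrite('pics/w10d.png',cv2.resize(f,None,fx=8,fy=8,interpolation=cv2.INTER_CUBIC))"
```

```text
23.5 [619.49 152.09 430.95] 40.40772835151066 [ 0.06  0.56  1.07 -0.    1.51  0.92] [ 0.08 -0.9   1.37] [-0.16  0.26  0.72] 35.65554189862229
```

View pics/w10d.png

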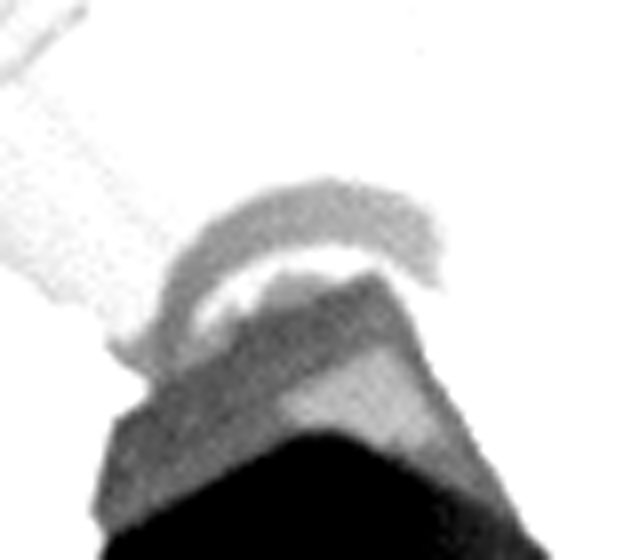

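Call:
drive_tool:
  series:
    - [[0, 0, 0, 0, 0, -3, 255], [0.0001, -0.0002, 0, 0, 0, -8, 255], [0.0002, -0.0005, 0, 0, 0, -16, 255], [0.0003, -0.0007, 0, 0, 0, -24, 255], [0.0003, -0.0009, 0, 0, 0, -31, 255], [0.0003, -0.0011, 0, 0, 0, -38, 255], [0.0002, -0.0013, 0, 0, 0, -45, 255], [0.0002, -0.0016, 0, 0, 0, -52, 255], [0.0002, -0.0016, 0, 0, 0, -52, 255], [0.0002, -0.0016, 0, 0, 0, -52, 255]]

```text
time: 24.8
tool_pos: [618.6, 153.4, 431.0]
tool_rot: [0.693, 0.721, 0.0, 0.001]
ft_force: [-1.8, 0.8, 0.9]
finger_gap: 35.9
```

```bash
python3 st.py
```

```text
24.8 [618.58  153.37  430.969] yaw 92.24 j [ 0.06   0.556  1.07  -0.001  1.514  0.02 ] F [-1.751  0.771  0.897] Ftool [ 0.839 -1.718 -0.9  ] M [-0.073  0.301  0.02 ] tau6 -0.002943872386822477 gap 35.92619034093141
```

Call:
drive_tool:
  series:
    - [[0.0001, -0.0002, 0, 0, 0, -7, 255], [0.0002, -0.0005, 0, 0, 0, -14, 255], [0.0003, -0.0007, 0, 0, 0, -21, 255], [0.0003, -0.0009, 0, 0, 0, -28, 255], [0.0003, -0.0011, 0, 0, 0, -35, 255], [0.0003, -0.0013, 0, 0, 0, -42, 255], [0.0002, -0.0016, 0, 0, 0, -48, 255], [0.0002, -0.0016, 0, 0, 0, -52, 255], [0.0002, -0.0016, 0, 0, 0, -52, 255], [0.0002, -0.0016, 0, 0, 0, -52, 255]]

```text
time: 26.05
tool_pos: [617.0, 153.4, 430.9]
tool_rot: [0.308, 0.951, -0.0, 0.0]
ft_force: [-1.8, -0.8, 1.0]
finger_gap: 35.7
```

```bash
python3 st.py; python3 look.py w11; python3 -c "
import cv2,numpy as np
f=cv2.imread('pics/w11.png',0)[155:225,215:295].astype(float)
f=np.clip((f-50)*2.5,0,255).astype(np.uint8);cv2.imwrite('pics/w11d.png',cv2.resize(f,None,fx=8,fy=8,interpolation=cv2.INTER_CUBIC))"
```

```text
26.05 [616.994 153.44  430.94 ] yaw 144.12 j [ 0.06   0.553  1.076 -0.001  1.512 -0.885] F [-1.766 -0.839  0.991] Ftool [ 0.938 -1.714 -0.992] M [-0.246  0.281 -0.017] tau6 -0.005770438729086891 gap 35.67937533982523
26.05 [616.99 153.44 430.94] 144.11622485711175 [ 0.06  0.55  1.08 -0.    1.51 -0.88] [-1.77 -0.84  0.99] [-0.25  0.28 -0.02] 35.67937533982523
```

View pics/w11d.png

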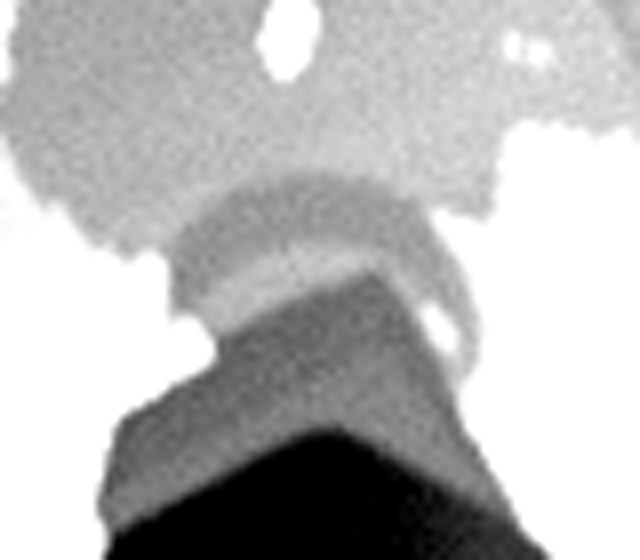

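Call:
drive_tool:
  series:
    - [[0, -0.0003, 0, 0, 0, 2, 255], [0, -0.0003, 0, 0, 0, 4, 255], [0, -0.0003, 0, 0, 0, 4, 255], [0, -0.0003, -0.004, 0, 0, 4, 255], [0, -0.0003, -0.01, 0, 0, 4, 255], [0, -0.0003, -0.02, 0, 0, 4, 255], [0, -0.0003, -0.035, 0, 0, 4, 255], [0, -0.0003, -0.06, 0, 0, 4, 255], [0, -0.0003, -0.085, 0, 0, 4, 255], [0, -0.0003, -0.09, 0, 0, 4, 255]]

```text
time: 27.35
tool_pos: [616.4, 153.3, 523.3]
tool_rot: [0.341, 0.94, 0.001, 0.002]
ft_force: [0.2, 0.1, -2.7]
finger_gap: 35.4
```

```bash
python3 look.py w12 screw_top:226; python3 -c "
import cv2,numpy as np
f=cv2.imread('pics/w12.png')[150:250,200:310];cv2.imwrite('pics/w12c.png',cv2.resize(f,None,fx=6,fy=6,interpolation=cv2.INTER_CUBIC))"; python3 - <<'E'
from station import env
from h import *
s=env.state();print(plan(s,[487.4,-292.6,425],90))
E
```

```text
27.35 [616.36 153.29 523.27] 140.1462555621622 [ 0.06  0.54  0.86 -0.    1.73 -0.82] [ 0.16  0.1  -2.74] [-0.06 -0.   -0.02] 35.36641122718665
screw_top 0.73 [185.9 252.1] [616.82 150.13 226.  ]
(array([-0.1864, -0.4252,  0.0962]), array([ 0.06,  0.07, 50.14]))
```

View pics/w12c.png

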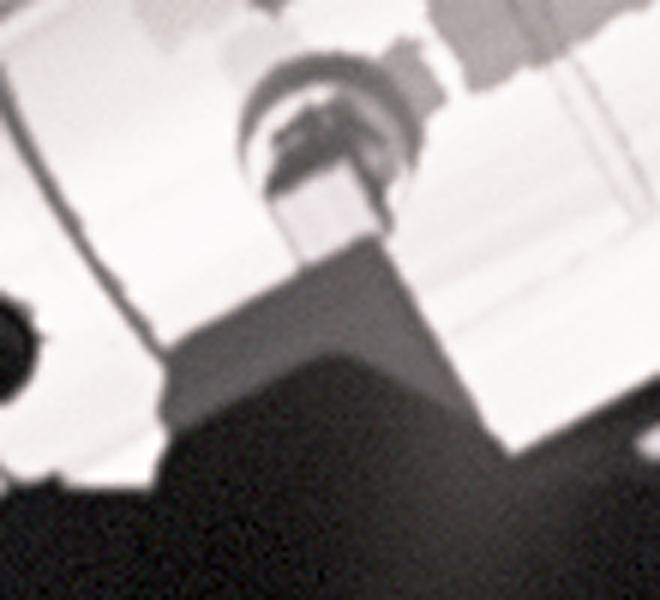

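```bash
python3 - <<'E'
from h import *
c=np.load('pics/w12.npy',allow_pickle=True).item()
px=lambda x,y:(y/6+150-.4,x/6+200-.4)
W=np.array([atz(c,*px(*p),226) for p in [(272,197),(346,164),(384,232),(302,268)]]);print(W.round(1))
for i,j in[(0,1),(1,2),(0,3)]:
    d=W[j]-W[i];print(np.linalg.norm(d).round(1),np.degrees(np.arctan2(d[1],d[0]))%90)
E
```

```text
[[609.4 146.9 226. ]
 [613.  160.1 226. ]
 [626.2 157.5 226. ]
 [622.2 142.7 226. ]]
13.7 74.72762580799667
13.5 78.76467243512296
13.5 71.84744558727205
```

The screw head now stands at about 75 degrees, against 21 at the start. The deepest point is estimated at -15 to -7, so the back-off is roughly 82 to 90 degrees, within the limits. Next I'll carry the driver back to its block.

Call:
drive_tool:
  series:
    - [[-0.02, -0.045, 0, 0, 0, 6, 255], [-0.043, -0.1, 0, 0, 0, 12, 255], [-0.067, -0.153, 0, 0, 0, 18, 255], [-0.09, -0.206, 0, 0, 0, 24, 255], [-0.113, -0.258, 0.01, 0, 0, 30, 255], [-0.136, -0.311, 0.03, 0, 0, 36, 255], [-0.16, -0.364, 0.06, 0, 0, 42, 255], [-0.18, -0.41, 0.09, 0, 0, 48, 255], [-0.1864, -0.4252, 0.096, 0, 0, 50.1, 255], [-0.1864, -0.4252, 0.096, 0, 0, 50.1, 255]]

```text
time: 28.7
tool_pos: [487.3, -292.9, 424.8]
tool_rot: [0.707, 0.707, 0.0, 0.0]
ft_force: [-0.5, 0.7, -2.5]
finger_gap: 36.0
```

Call:
drive_tool:
  series:
    - [[0, 0, 0.03, 0, 0, 0, 255], [0, 0, 0.06, 0, 0, 0, 255], [0, 0, 0.09, 0, 0, 0, 255], [0, 0, 0.11, 0, 0, 0, 255], [0, 0, 0.12, 0, 0, 0, 255], [0, 0, 0.12, 0, 0, 0, 255], [0, 0, 0.12, 0, 0, 0, 255], [0, 0, 0.12, 0, 0, 0, 255], [0, 0, 0.12, 0, 0, 0, 255], [0, 0, 0.12, 0, 0, 0, 255]]

```text
time: 29.95
tool_pos: [487.4, -292.9, 304.9]
tool_rot: [0.707, 0.707, 0.0, 0.0]
ft_force: [-0.4, 0.2, -2.7]
finger_gap: 35.5
```

```bash
python3 look.py w13; python3 -c "
import cv2,numpy as np
f=cv2.imread('pics/w13.png')[150:250,190:320];cv2.imwrite('pics/w13c.png',cv2.resize(f,None,fx=6,fy=6,interpolation=cv2.INTER_CUBIC))"
```

```text
29.95 [ 487.39 -292.9   304.92] 90.00983345153068 [-0.75  0.5   1.5   0.    1.14 -0.75] [-0.45  0.21 -2.69] [-0.02  0.03 -0.01] 35.50068189221865
```

View pics/w13c.png

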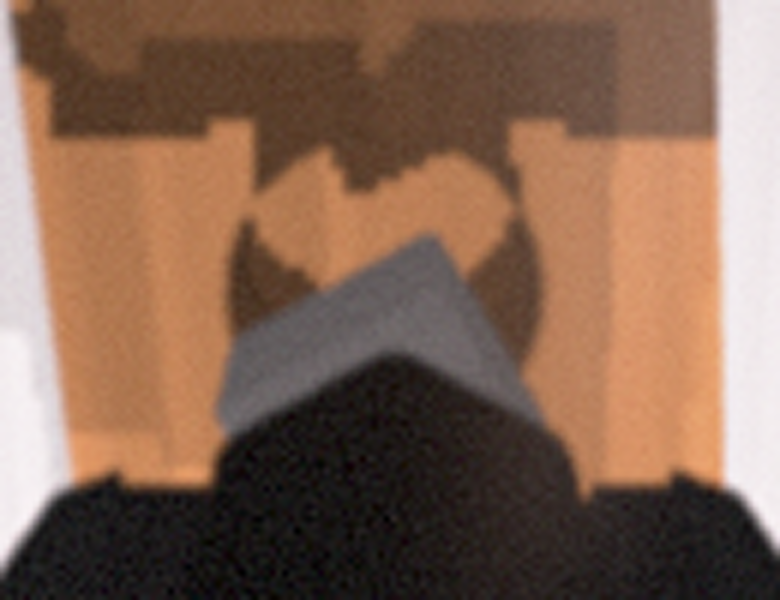

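```bash
python3 - <<'E'
from h import *
np.set_printoptions(precision=2,suppress=True)
c=np.load('pics/w13.npy',allow_pickle=True).item()
px=lambda x,y:(y/6+150-.4,x/6+190-.4)
rim=[(230,290),(546,285),(250,215),(520,210),(233,320),(525,365),(542,320)]
W=np.array([atz(c,*px(*p),45) for p in rim]);print(W)
A=np.c_[2*W[:,:2],np.ones(len(W))];b=(W[:,:2]**2).sum(1);x=np.linalg.lstsq(A,b,rcond=None)[0];print('circle',x[:2],np.sqrt(x[2]+x[:2]@x[:2]))
from scipy.optimize import least_squares
print('r fixed',least_squares(lambda q:np.hypot(*(W[:,:2]-q).T)-23.5,[487,-293]).x)
S=[atz(c,*px(*p),82) for p in [(430,235),(240,336)]]
d=S[1]-S[0];print(S,np.linalg.norm(d),np.degrees(np.arctan2(d[1],d[0]))%90)
d/=np.linalg.norm(d);n=np.array([-d[1],d[0],0]);print('sock',S[0]+15*d+15*n)
E
```

```text
[[ 463.84 -294.35   45.  ]
 [ 510.62 -293.6    45.  ]
 [ 467.09 -282.87   45.  ]
 [ 506.53 -282.13   45.  ]
 [ 464.16 -299.04   45.  ]
 [ 507.79 -306.18   45.  ]
 [ 510.16 -299.06   45.  ]]
circle [ 487.17 -295.06] 23.38864117725758
r fixed [ 487.15 -295.12]
[array([ 492.57, -275.55,   82.  ]), array([ 468.65, -288.78,   82.  ])] 27.33252717864404 28.95391318675337
sock [ 486.7  -295.94   82.  ]
```

Call:
drive_tool:
  series:
    - [[0.0005, 0, 0.01, 0, 0, 0, 255], [0.0005, 0, 0.022, 0, 0, 0, 255], [0.0005, 0, 0.03, 0, 0, 0, 255], [0.0005, 0, 0.036, 0, 0, 0, 255], [0.0005, 0, 0.042, 0, 0, 0, 255], [0.0005, 0, 0.05, 0, 0, 0, 255], [0.0005, 0, 0.058, 0, 0, 0, 255], [0.0005, 0, 0.064, 0, 0, 0, 255], [0.0005, 0, 0.068, 0, 0, 0, 255], [0.0005, 0, 0.068, 0, 0, 0, 255]]

```text
time: 31.25
tool_pos: [487.4, -292.4, 236.6]
tool_rot: [0.707, 0.707, 0.0, -0.0]
ft_force: [-0.2, 0.1, -2.7]
finger_gap: 36.1
```

```bash
python3 st.py
```

```text
31.25 [ 487.43  -292.374  236.644] yaw 90.01 j [-0.746  0.588  1.555  0.001  0.999 -0.747] F [-0.224  0.116 -2.705] Ftool [ 0.114 -0.226  2.705] M [-0.076  0.066  0.027] tau6 0.00013996909274283098 gap 36.123244247288696
```

No contact with the rim. I'll go down the last 3.5 mm and open.

Call:
drive_tool:
  series:
    - [[0, 0, 0.001, 0, 0, 0, 255], [0, 0, 0.002, 0, 0, 0, 255], [0, 0, 0.003, 0, 0, 0, 255], [0, 0, 0.0035, 0, 0, 0, 255], [0, 0, 0.0035, 0, 0, 0, 255], [0, 0, 0.0035, 0, 0, 0, 255], [0, 0, 0.0035, 0, 0, 0, 0], [0, 0, 0.0035, 0, 0, 0, 0], [0, 0, 0.0035, 0, 0, 0, 0], [0, 0, 0.0035, 0, 0, 0, 0]]

```text
time: 32.5
tool_pos: [487.5, -292.4, 233.2]
tool_rot: [0.707, 0.707, 0.0, 0.0]
ft_force: [-0.6, -0.3, 0.4]
finger_gap: 73.8
```

Call:
drive_tool:
  series:
    - [[0, 0, 0, 0, 0, 0, 0], [0, 0, 0, 0, 0, 0, 0], [0, 0, 0, 0, 0, 0, 0], [0, 0, -0.02, 0, 0, 0, 0], [0, 0, -0.05, 0, 0, 0, 0], [0, 0, -0.09, 0, 0, 0, 0], [0, 0, -0.13, 0, 0, 0, 0], [0, 0, -0.138, 0, 0, 0, 0], [0, 0, -0.138, 0, 0, 0, 0], [0, 0, -0.138, 0, 0, 0, 0]]

```text
time: 33.75
tool_pos: [487.3, -292.4, 369.6]
tool_rot: [0.707, 0.707, 0.0, -0.001]
ft_force: [-0.1, -0.6, -0.4]
finger_gap: 88.3
```

```bash
python3 st.py; python3 look.py w14 driver_grip:85; python3 - <<'E'
from station import env
import cv2
for n in ["scene","top"]:
    f=env.grab_frame(n); cv2.imwrite(f"pics/{n}2.png",f[:,:,::-1])
f=cv2.imread('pics/top2.png')[100:220,140:240];cv2.imwrite('pics/top2c.png',cv2.resize(f,None,fx=5,fy=5,interpolation=cv2.INTER_CUBIC))
E
```

```text
33.75 [ 487.272 -292.405  369.565] yaw 90.01 j [-0.747  0.436  1.416  0.001  1.292 -0.747] F [-0.13  -0.581 -0.373] Ftool [-0.582 -0.13   0.372] M [-0.016  0.046 -0.056] tau6 6.219973869292517e-07 gap 88.2844164602983
33.75 [ 487.27 -292.4   369.56] 90.01047158082444 [-0.75  0.44  1.42  0.    1.29 -0.75] [-0.13 -0.58 -0.37] [-0.02  0.05 -0.06] 88.2844164602983
driver_grip 0.83 [192.5 257. ] [ 489.07 -295.49   85.  ]
driver_grip 0.83 [ 77.8 285.3] [ 513.64 -191.12   85.  ]
driver_grip 0.59 [267.8 284.4] [ 518.23 -378.61   85.  ]
```

View pics/w14.png

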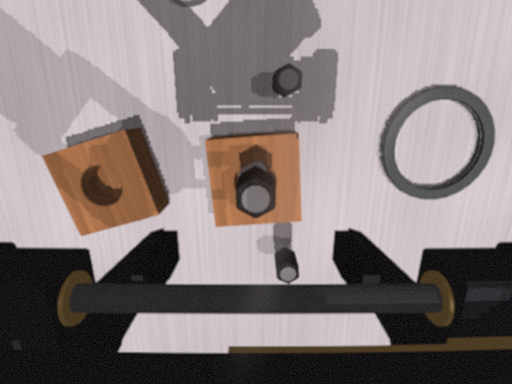

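View pics/top2.png

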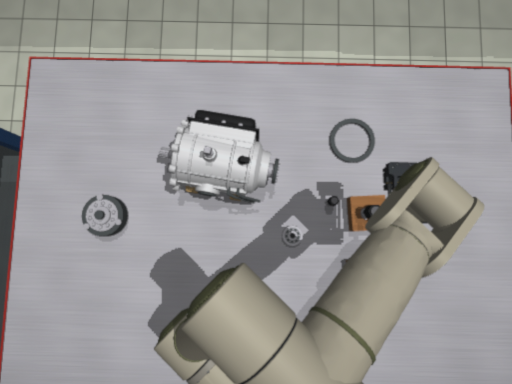

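View pics/top2c.png

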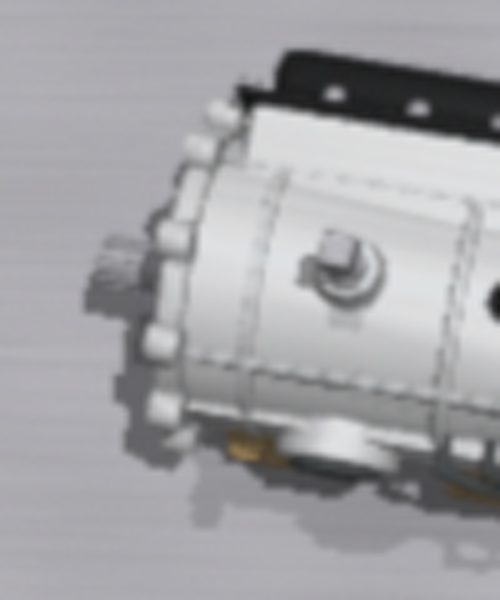

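```bash
python3 - <<'E'
from station import env
print(env.finish_job(), env.state()['time'])
E
```

```text
the job is handed in; nothing more can be done
the job is handed in; nothing more can be done
```

The job is handed in at about 34 s, with the screw adjusted and the driver back in its block. No verdict was reported.

**What I did:**
- I gripped the large driver in the far block and seated it fully on the square head. The height matched full depth, and the downward force rose when I pressed.
- I turned the screw clockwise. It ran free at about 0.12 N m, then bottomed.
- I stopped at 0.68 N m on the joint reading and 0.72 N m on the wrist reading. The highest torque I read was 0.72 N m; readings came only at the end of each move.
- I backed the screw off 104° at the tool to allow for socket play, then centred the play and lifted the driver straight off.
- I lowered the driver into its hole and let go.

**Last checks:**
- **Screw setting:** after lift-off the head measured about 75° in the camera view, give or take 3°. I could not see its deepest position directly and put it at about -15° to -9°. That makes the back-off roughly 84° to 90°, inside the ±20° limit.
- **Driver:** it stands upright in its block, touching the floor at the same height as at pickup and within about 2 mm of the hole's centre.
- **Surroundings:** the drum, plates, bearing and look-alike drivers look unmoved. The gripper is open and clear of everything.

**Disagreements:**
- I first misread the socket's angle by 30°; the picture showed it before the fit and I corrected it.
- Torque rose only about 0.1 N m per degree of tool turn, against the 0.35 I expected. There was some give in the grip or fit, which is why the back-off figure is a range.

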